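# Load a glazed vase onto the kiln-cart deck

### The job

Take the dark ware tray by its handle and slide it, with the blue vase standing on it, off the plywood board, up over the raised lip of the white kiln-cart deck and fully home against the yellow stop, square and roughly centred on the deck; then swing the red gate bar fully shut behind it and let go. Keep some part of the tray resting on the board or deck all the way (ease its leading edge over the lip, do not carry it), keep the vase upright and do not touch its fresh glaze. Leave everything else on the table alone.

Things in the scene. Friction and masses are not known exactly. Their poses are not given: they have to be found in the camera images.
- tray_grip (a point): Dark wooden ware tray, 0.35 kg: slab 130 (x) x 200 (y) x 10 mm with a pale bridge handle on top near its nose (-y) edge. This point: centre of the handle's top bar, 58 mm above the tray's underside, 30 mm back from the nose edge. Bar 14 mm wide (x), 60 long (y), 24 high, on two posts; its top is 70 mm above the underside. Tray axes: -y is the nose, which goes first onto the deck; z up.
- tray_nose (a point): Middle of the tray's nose edge, at its underside; the tray's axes.
- tray_tail (a point): Middle of the tray's tail edge (200 mm from the nose edge), at its underside; the tray's axes.
- vase_mid (a point): Blue glazed vase, 100 mm tall, 54 mm base, 74 mm at the belly, about 0.2 to 0.4 kg, standing loose on the tray with its axis 65 to 100 mm behind the handle's centre. This point is on its axis half-way up (50 mm above its foot). z is its axis. Not to be touched.
- board_edge (a point): Pale plywood ware board, fixed, 250 (x) x 400 (y) mm, top 24 mm above the table. This point is the middle of its edge next to the deck, on its top surface; the board runs to +y from here. Its y axis is parallel to the deck's.
- deck_lip (a point): White kiln-cart deck, fixed, 250 (x) x 270 (y) mm slab, 3 to 8 mm beyond the board's edge and 5 to 9 mm higher than the board's top (that is the step). This point is the middle of its entry edge (lip), on its top surface; the deck runs to -y from here.
- deck_stop (a point): Yellow stop bar, 200 mm long, 26 mm high, across the deck's far end. This point is the middle of the face that the tray's nose meets, at the deck's top surface, 240 mm from the lip. Deck axes: y points from the stop back to the lip, x across the deck.
- gate_hinge (a point): Axis of the red gate bar, upright, near the deck's lip at its +x side (105 mm from the centre line, 20 mm inside the lip); the point is at the height of gate_knob, 53 mm above the deck top.
- gate_knob (a point): Black upright round post, 16 mm in diameter, on the red gate bar near its free end, 135 mm from the hinge axis; rises from 13 to 73 mm above the deck top. This point is on its axis, 53 mm above the deck top. The bar is 14 mm wide, 150 mm long, and lies 3 to 15 mm above the deck top.
- gate (a joint): Angle of the red gate bar, rad: 0 = shut (lies across the deck behind the tray's tail, pointing to the deck's -x), 1.57 = open (points to the deck's +y, beside the tray's way), end stop 2.0. It turns anticlockwise from above to shut. Light friction (0.06 N m); stays where left. With the tray at the stop, the shut bar clears its tail by 13 mm.
- cup: Terracotta cup, 72 mm wide, 75 mm tall, on the board's far (+y) end; a bystander. Origin under its foot.
- bowl: White bowl, 120 mm wide, 50 mm high, past the deck's stop end; a bystander. Origin under its foot.
- pot_a: Plaster-coloured pot, 84 mm wide, 110 mm tall, on the board's far (+y) end, by the cup; a bystander.
- pot_b: White pot, 80 mm wide, 120 mm tall, on the table past the deck's stop end; a bystander.
- tiles: Stack of terracotta test tiles, 100 x 100 x 30 mm, on the table beyond (+x of) the deck; a bystander.
Things that resemble listed ones, but are neither listed nor needed, are in the scene too. What is shaped like the part that bears vase_mid but green or purple is not meant.

How it is judged:
By the outcome, as a careful person would: the job done as asked, in the order asked, and still so for the second after the job is handed in, with the robot touching nothing.
It also fails if it takes over 69 s, if anything falls off the work surface, if the arm or the gripper's body presses on something with over 40 N, if the wrist force passes 120 N, or if a joint passes its speed limit or range.

### The arm

A 6-joint arm with a two-finger parallel gripper is mounted at the origin on the work surface. World frame = base frame: x ahead of the robot, y to its left, z up, the work surface at z = 0. Lengths are in m, angles in rad, forces in N, time in s.
With the tool pointing down it reaches from about 0.3 to 0.875 m from the base axis. Payload 6.4 kg.
Tool frame: the origin (TCP) lies at the very end of the fingers, on their centre line; the grasp point (between the pads) lies 19 mm behind it; z points along the fingers, y is the line along which they close (so a half turn about z gives the same grasp; the last joint's range is limited). The gripper opens to 85 mm and grips with 20 to 120 N. Pads are 22 mm wide; open, the fingers measure 114 mm over their backs; the gripper's body (76 mm by 85 mm) begins 54 mm behind the grasp point. The pads swing forward as they close: fully open they stand 13 mm farther back than shut.
Start: joints at [0.958, 0.181, 1.607, -0, 1.354, -0.206], TCP at [0.228, 0.528, 0.211] pointing down, gripper open.
Joint ranges: [-2.99, 2.99], [-0.89, 2.07], [0.3, 2.58], [-1.14, 4.28], [0, 2.63], [-3.12, 3.12]. Speed limits (rad/s): [2.57, 2.57, 3.01, 3.14, 3.14, 3.14].

### API

Orientations are given as a unit quaternion [w, x, y, z].
In Python, from bench import ctrl, camera, calibration, order, outline_of gives the robot as it stands.
- The arm moves only by the tool move_arm, never from a script. Its argument "series" is a list that holds one entry, the list of rows, each a list of 5 numbers: the opening, from 0 (shut) to 1 (fully open), then the shift along the tool's x, y, z in mm, then the turn about the tool's z in rad. A call has exactly 10 rows; each row is the pose to reach, as a shift and turn from the pose commanded when the call began, along the tool's axes at that moment; what a row does not reach only later rows make up. A row lasts 1/12 s, in which the tool goes at most 41.7 mm and 7.16 degrees, less where a joint would pass 70% of its speed; a pose out of reach is approached as far as the arm can. A call with a gripper value outside its range is refused whole. The fingers move at their own pace and stop on an object; the grip force is fixed at half the most. Time passes only in rows, so rows that repeat a pose let the fingers close, or fill a call up. It gives the time, the measured TCP pose, the force, the opening and the grip force at its end, in the units of the state.
- ctrl.get_obs(): the state, without advancing time (a new reading comes with each control period).
- camera(name): name is "scene" or "side" or "wrist"; returns (picture, depth): 480x640x3 uint8, blue, green, red; 480x640 float32, m along the optical axis (not along the pixel's ray), 0 where there is no reading.
- calibration(name): a dict with "intrinsics" (3x3 intrinsics, pixels), "rvec" (rotation vector, rad) and "tvec" (3), from world to camera coordinates, as OpenCV has them. Camera axes: x right, y down, z forward; pixel columns grow to the right and rows downward; lengths in m; the calibration is good to about 2 mm. A picture is of the moment at which its call begins: read the wrist's pose just before it. calibration takes no time and is no camera call; for the wrist camera it gives the pose at the moment of the call.
- order.hand_in(): hands the job in; it is judged then, once.
Trained networks look in the newest picture that a camera, given by its name, has taken for a name from the list of things; names that differ only in an ending like _2 or _b are one class to them, and where a whole thing is asked for, a point or a joint stands for the part that bears it (a point fixed in the world has none). Each returns a list of dicts, best first, with "conf" (0 to 1); they miss things now and then, are a little off and sometimes report something else, mostly with a low value. They report only what shows in the picture. A call takes as long as a camera call. They do not tell look-alikes from the thing itself.
- outline_of(target, camera): "region" (480x640 bool, what is visible of it) and "bbox" ([centre column, centre row, width, height] in pixels, round what is visible of it).
The state is a dict: "time_s": time; "q": joint angles; "dq": joint speeds; "joint_efforts": joint torques, N m; "eef_pos": TCP position; "eef_rot": TCP orientation; "wrist_force": force on the tool from outside, world axes, zero at the start; "torque": the same for the moment, N m; "opening": opening from 0.0 (shut) to 1.0 (fully open); "grasp_force": force on a finger pad.
Only numpy, scipy, OpenCV 4.12 (cv2) and the standard library are available. Lean on these libraries where they do the work, as an engineer would, in place of code of your own. Each camera call takes 0.05 s, during which the arm holds its last target. There are 200 camera calls.

## Working session

There is one attempt and no reset: what is moved stays moved. The work goes in short steps, Python scripts to look and compute and a tool call to move; the robot and the scene stay as the last step left them, time stands still between calls to the robot, and variables do not carry over. Pictures are saved under pics/ and viewed, at most 10 in all, crops included, and the job is handed in when it is done.

Besides the shell and the picture viewer there is one more tool, called after ">>>" as name([rows], argument=value, ...), one row to a line, values as JSON. move_arm: Moves the arm, as the interface text tells. Its arguments: {"type":"object","properties":{"series":{"type":"array","items":{"type":"array","items":{"type":"array","items":{"type":"number"}}}}},"required":["series"]}

```bash
mkdir -p pics; ls; cat > h.py <<'E'
import numpy as np, cv2
from bench import ctrl, camera, calibration, order, outline_of
def cal(n):
    c=calibration(n); K=np.array(c["intrinsics"]); R=cv2.Rodrigues(np.array(c["rvec"],float))[0]; return K,R,np.array(c["tvec"],float).ravel()
def cloud(d,c):
    K,R,t=c; v,u=np.mgrid[:480,:640]
    P=np.stack([(u-K[0,2])/K[0,0]*d,(v-K[1,2])/K[1,1]*d,d],-1)
    return (P-t)@R   # world, HxWx3
E
python3 - <<'E'
from h import *
o=ctrl.get_obs(); print(o["time_s"],o["eef_pos"],o["eef_rot"])
for n in ["scene","side","wrist"]:
    c=cal(n); p,d=camera(n); cv2.imwrite(f"pics/{n}0.png",p); W=cloud(d,c); np.savez(f"{n}0.npz",p=p,d=d,W=W)
    print(n,"cam at",-c[1].T@c[2])
    for t in ["tray_grip","vase_mid","gate_knob","gate"]:
        for r in outline_of(t,n)[:4]:
            m=r["region"]&(d>0); q=W[m]
            print(n,t,round(r["conf"],2),np.round(r["bbox"]),m.sum(), np.round(np.median(q,0),3) if len(q) else "", np.round(np.percentile(q,[2,98],axis=0),3).tolist() if len(q) else "")
E
```

```text
pics
0.0 [0.22715032 0.52759664 0.21037772] [-3.49176132e-04  2.01989521e-01  9.79387283e-01 -8.12742033e-04]
scene cam at [ 1.32076796 -0.15195623  1.00222525]
scene tray_grip 0.7 [391. 235.  83.  43.] 2371 [0.51  0.221 0.033] [[0.44, 0.145, 0.026], [0.562, 0.339, 0.092]]
scene vase_mid 0.81 [412. 320.  36.  42.] 1128 [0.77  0.196 0.066] [[0.732, 0.171, 0.001], [0.79, 0.232, 0.101]]
scene vase_mid 0.63 [399. 222.  31.  41.] 950 [0.507 0.249 0.097] [[0.458, 0.224, 0.031], [0.525, 0.288, 0.134]]
scene vase_mid 0.6 [423. 168.  30.  41.] 806 [0.301 0.403 0.06 ] [[0.188, 0.378, -0.003], [0.32, 0.448, 0.1]]
scene gate_knob 0.91 [350. 273.  71.  20.] 588 [0.608 0.107 0.044] [[0.581, 0.026, 0.034], [0.628, 0.173, 0.101]]
scene gate 0.87 [348. 272.  71.  24.] 581 [0.609 0.114 0.044] [[0.584, 0.028, 0.033], [0.628, 0.174, 0.101]]
side cam at [ 0.34163303 -1.12045675  1.0870978 ]
side tray_grip 0.79 [298. 202.  46.  44.] 1616 [0.477 0.202 0.035] [[0.417, 0.14, 0.027], [0.556, 0.332, 0.095]]
side tray_grip 0.62 [336. 338.  36.  61.] 1812 [ 0.496 -0.326  0.091] [[0.462, -0.34, 0.007], [0.535, -0
[... 591 characters left out ...]
[305. 199.  94.  82.] 4191 [0.536 0.223 0.025] [[0.378, 0.076, 0.019], [0.647, 0.458, 0.031]]
side gate 0.77 [349. 220.  15.  56.] 338 [0.607 0.113 0.048] [[0.576, 0.023, 0.033], [0.625, 0.169, 0.103]]
wrist cam at [0.15846982 0.55934807 0.37361211]
wrist tray_grip 0.78 [175. 450. 154.  60.] 1252 [0.432 0.177 0.033] [[0.408, 0.151, 0.024], [0.457, 0.344, 0.035]]
wrist vase_mid 0.76 [129. 343.  84.  68.] 3014 [0.27  0.301 0.063] [[0.254, 0.268, 0.007], [0.283, 0.32, 0.1]]
wrist vase_mid 0.55 [236. 308.  78.  90.] 4183 [0.271 0.428 0.069] [[0.246, 0.4, 0.023], [0.303, 0.447, 0.101]]
wrist vase_mid 0.48 [328. 411.  34.  12.] 368 [0.452 0.443 0.034] [[0.449, 0.421, 0.025], [0.465, 0.461, 0.046]]
```

```bash
python3 - <<'E'
import cv2,numpy as np
a=cv2.imread("pics/scene0.png")[130:400,200:500]; b=cv2.imread("pics/side0.png")[100:370,180:480]
cv2.imwrite("pics/ab.png",np.vstack([cv2.resize(np.hstack([a,b]),(800,360),interpolation=cv2.INTER_CUBIC)]))
E
```

```text
(no output)
```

View pics/ab.png

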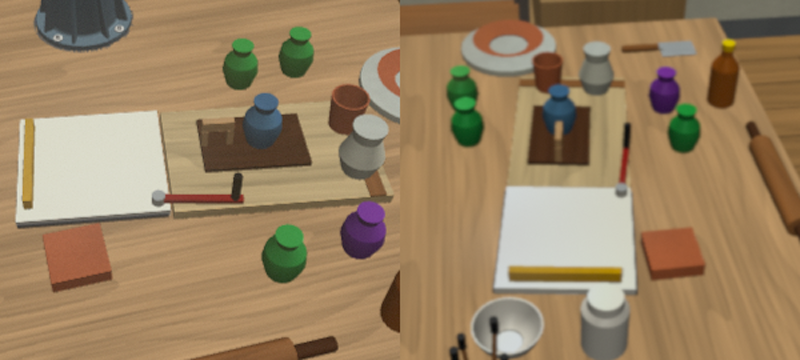

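The picture shows the tray with the blue vase at scene crop (255,140), its handle on the deck side. The deck is to -y with the yellow stop at its far end. The red gate is open along +y, its black knob at crop (238,185).

```bash
cat > seg.py <<'E'
from h import *
def masks(p,W):
    hsv=cv2.cvtColor(p,cv2.COLOR_BGR2HSV).astype(int); H,S,V=hsv[...,0],hsv[...,1],hsv[...,2]
    X,Y,Z=W[...,0],W[...,1],W[...,2]
    box=(X>.3)&(X<.72)&(Y>-.3)&(Y<.5)
    return dict(
     deck=box&(S<40)&(V>150)&(Z>.022)&(Z<.042),
     stop=box&(H>18)&(H<32)&(S>150)&(Y<-.1),
     tray=box&(V<95)&(S>60)&(H<20)&(Z>.024)&(Z<.048)&(Y>-.25),
     handle=box&(Z>.06)&(Z<.12)&(H>8)&(H<25)&(S<170)&(Y<.3)&(Y>-.25)&(X>.38)&(X<.58),
     vase=box&(H>95)&(H<118)&(S>80)&(Z>.04),
     red=box&((H<6)|(H>174))&(S>150)&(X>.45),
     knob=box&(V<60)&(Z>.06)&(Z<.13)&(X>.4)&(Y<.25))
def rep(p,W,n=""):
    for k,m in masks(p,W).items():
        q=W[m]
        if len(q)<15: print(n,k,len(q)); continue
        r=cv2.minAreaRect((q[:,:2]*1000).astype(np.float32))
        print(n,k,len(q),"med",np.round(np.median(q,0)*1000).astype(int),"p1-99",np.round(np.percentile(q,[1,99],axis=0)*1000).astype(int).tolist(),"rect",np.round(r[0],1),np.round(r[1],1),round(r[2],1))
E
python3 - <<'E'
from seg import *
for n in ["scene","side"]:
    f=np.load(n+"0.npz"); rep(f["p"],f["W"],n)
    W=f["W"]; m=masks(f["p"],W)
    # edge fits
    for k in ["deck","stop","tray","handle"]:
        q=W[m[k]]*1000
        def edge(ax,hi):
            a,b=q[:,1-ax],q[:,ax]; lo,h=np.percentile(a,[8,92]); bins=np.linspace(lo,h,15); xs=[];ys=[]
            for i in range(14):
                s=b[(a>=bins[i])&(a<bins[i+1])]
                if len(s)>4: xs.append((bins[i]+bins[i+1])/2); ys.append(np.percentile(s,98 if hi else 2))
            if len(xs)<4: return None
            s=np.polyfit(xs,ys,1); r=np.array(ys)-np.polyval(s,xs); g=abs(r)<2*np.std(r)+.5; s=np.polyfit(np.array(xs)[g],np.array(ys)[g],1)
            return np.round([s[0],np.polyval(s,np.mean(xs)),np.mean(xs),np.std(r)],3)
        print(k,"x-",edge(0,0),"x+",edge(0,1),"y-",edge(1,0),"y+",edge(1,1))
E
```

```text
scene deck 7588 med [479 -60  29] p1-99 [[339, -205, 24], [597, 72, 33]] rect [ 453.9 -123.9] [392.2 260.8] 81.3
scene stop 381 med [ 459 -177   54] p1-99 [[355, -195, 50], [548, -158, 59]] rect [ 449.6 -175.2] [ 15.3 202. ] 82.0
scene tray 2240 med [516 233  33] p1-99 [[427, 52, 26], [665, 427, 45]] rect [552.7 128.6] [273.7 622.9] 4.5
scene handle 292 med [483 175  84] p1-99 [[469, 145, 61], [511, 288, 95]] rect [481.3 219.8] [149.2  45.8] 74.9
scene vase 318 med [503 260 130] p1-99 [[470, 238, 94], [520, 284, 136]] rect [497.9 257.8] [53.2 53.9] 36.9
scene red 243 med [607 111  43] p1-99 [[588, 49, 38], [628, 175, 48]] rect [607.1 111.2] [133.3  16.5] 74.7
scene knob 109 med [623 165  85] p1-99 [[475, 158, 61], [629, 247, 128]] rect [555.7 205.8] [ 33.5 169.6] 65.0
deck x- [ 1.45000e-01  3.48178e+02 -5.84020e+01  3.75300e+00] x+ [ 1.47000e-01  5.88936e+02 -5.84020e+01  8.38000e-01] y- [-1.45000e-01 -1.95389e+02  4.69577e+02  6.14000e-01] y+ [-1.45000e-01  6.55850e+01  4.69577e+02  6.57000e-01]
stop x- [  -6.497  411.709 -176.089    8.655] x+ [  -6.026  499.549 -176.089    9.212] y
[... 1442 characters left out ...]
.93000e-01 -2.01642e+02  4.62832e+02  3.34390e+01] y+ [-1.45000e-01  6.65880e+01  4.62832e+02  1.24100e+00]
stop x- [  -6.129  412.059 -181.063    6.883] x+ [  -5.036  503.761 -181.063   14.482] y- [-1.39000e-01 -1.86600e+02  4.49871e+02  9.95000e-01] y+ [-1.37000e-01 -1.71949e+02  4.49871e+02  1.25300e+00]
tray x- [1.44000e-01 4.24939e+02 2.32646e+02 1.42300e+00] x+ [1.68000e-01 5.45466e+02 2.32646e+02 1.24500e+00] y- [-1.59000e-01  1.42087e+02  4.85656e+02  7.30900e+00] y+ [ -0.861 328.52  485.656  55.949]
handle x- [1.36000e-01 4.71595e+02 1.75757e+02 1.79500e+00] x+ [1.46000e-01 4.83483e+02 1.75757e+02 1.04400e+00] y- [  1.514 148.556 476.777   7.769] y+ [  2.484 202.238 476.777  21.247]
```

Consistent so far: handle centre is about (479,175) mm, bar top 95 mm. The deck is yawed about -8.3°, the lip centre is about (486,65), and the stop face is about (451,-172). Next I go over the handle.

>>> move_arm([
  [[1,-20,-12,0,0.1],[1,-50,-31,0,0.22],[1,-83,-52,0,0.34],[1,-116,-73,0,0.46],[1,-149,-93,0,0.58],[1,-182,-114,0,0.7],[1,-215,-135,0,0.82],[1,-248,-155,0,0.94],[1,-278,-174,0,1.06],[1,-300,-188,0,1.18]],
])

```text
time_s: 1.58
eef_pos: [0.4301, 0.2342, 0.2116]
eef_rot: [0.001, 0.715, 0.699, 0.0]
wrist_force: [-0.1, 0.7, 0.5]
opening: 1.001
grasp_force: 0.0
```

```bash
cat > st.py <<'E'
from h import *
from scipy.spatial.transform import Rotation as Ro
def st():
    o=ctrl.get_obs(); w,x,y,z=o["eef_rot"]; R=Ro.from_quat([x,y,z,w]).as_matrix()
    print("t",round(o["time_s"],2),"tcp",np.round(np.array(o["eef_pos"])*1000,1),"yaw_y deg",round(np.degrees(np.arctan2(R[1,1],R[0,1])),2),"F",np.round(o["wrist_force"],1),"T",np.round(o["torque"],2),"open",round(float(o["opening"]),3),"g",o["grasp_force"],"q6",round(o["q"][5],2))
    return np.array(o["eef_pos"])*1000,R
def to(x,y,z,yaw):
    p,R=st(); print("tool shift",np.round(R.T@(np.array([x,y,z])-p),1),"turn",round(-np.radians(yaw-np.degrees(np.arctan2(R[1,1],R[0,1]))),3))
E
python3 -c "
from st import *
to(477.5,165,210,-8.3)"
```

```text
t 1.58 tcp [430.1 234.2 211.6] yaw_y deg -1.35 F [-0.1  0.7  0.5] T [0.01 0.04 0.02] open 1.001 g 0.0 q6 0.28
tool shift [-68.1  49.    1.7] turn 0.121
```

>>> move_arm([
  [[1,-12,8,0,0.03],[1,-28,20,0,0.06],[1,-44,32,0,0.1],[1,-58,42,0,0.121],[1,-66,47,0,0.121],[1,-68,49,0,0.121],[1,-68,49,0,0.121],[1,-68,49,0,0.121],[1,-68,49,0,0.121],[1,-68,49,0,0.121]],
])

```text
time_s: 2.42
eef_pos: [0.4761, 0.1687, 0.2113]
eef_rot: [-0.0, 0.753, 0.658, 0.0]
wrist_force: [-0.4, -0.0, -0.1]
opening: 1.001
grasp_force: 0.0
```

```bash
python3 - <<'E'
from st import *
from seg import *
st(); c=cal("wrist"); p,d=camera("wrist"); W=cloud(d,c); cv2.imwrite("pics/w1.png",p); np.savez("w1.npz",p=p,d=d,W=W)
print("cam",-c[1].T@c[2]); rep(p,W,"wrist")
E
```

```text
t 2.42 tcp [476.1 168.7 211.3] yaw_y deg -7.77 F [-0.4 -0.  -0.1] T [-0.02 -0.01 -0.02] open 1.001 g 0.0 q6 0.24
cam [0.48694533 0.24509822 0.37366606]
wrist deck 24430 med [465  -1  29] p1-99 [[347, -102, 25], [580, 80, 31]] rect [470.  -18.8] [181.7 251.8] 81.4
wrist stop 0
wrist tray 24253 med [493 255  34] p1-99 [[417, 142, 32], [563, 345, 36]] rect [542.7  81.2] [204.5 578.2] 18.9
wrist handle 1321 med [477 179  93] p1-99 [[467, 147, 66], [513, 241, 95]] rect [493.1 214. ] [144.3  28.5] 68.1
wrist vase 7135 med [487 257 133] p1-99 [[418, 169, 93], [518, 289, 313]] rect [465.9 223. ] [150.2  67. ] 58.4
wrist red 1340 med [605 119  44] p1-99 [[589, 60, 42], [625, 180, 46]] rect [578.6 170.8] [ 90.6 217.8] 28.4
wrist knob 85 med [512 223  79] p1-99 [[458, 159, 67], [622, 239, 102]] rect [544.1 209. ] [ 31.2 183.7] 64.9
```

View pics/w1.png

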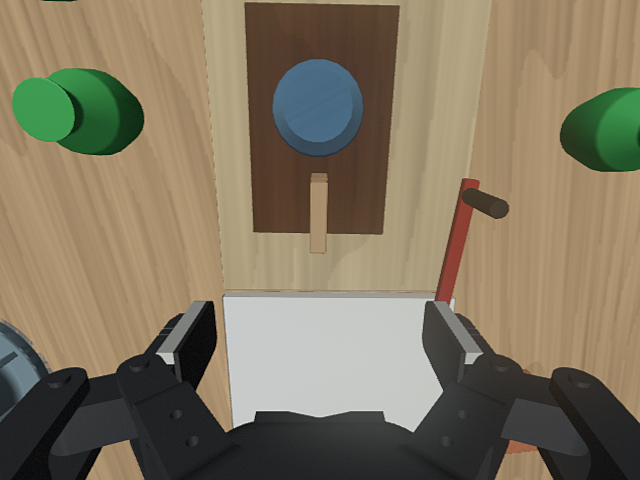

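The view shows the tray (pixels 245–399 by 3–234), with the handle at (318,210) between the open fingers' centre line. The lip is at row 293 and the gate is open at right. I'll fit the tray and deck precisely.

```bash
cat > fit.py <<'E'
from seg import *
def edges(q,sl=0.146,nb=20):
    # rotate into deck axes (mm), fit edges of the blob
    th=np.arctan(sl); Rd=np.array([[np.cos(th),-np.sin(th)],[np.sin(th),np.cos(th)]]); a=q[:,:2]@Rd.T
    out={}
    for ax in (0,1):
        o=a[:,1-ax]; lo,h=np.percentile(o,[6,94]); bins=np.linspace(lo,h,nb+1); ii=np.digitize(o,bins)
        for nm,f in (("-",1),("+",99)):
            xs,ys=zip(*[(bins[i-1:i+1].mean(),np.percentile(a[ii==i,ax],f)) for i in range(1,nb+1) if (ii==i).sum()>5])
            xs,ys=np.array(xs),np.array(ys); g=abs(ys-np.median(ys))<8
            s=np.polyfit(xs[g],ys[g],1); out["xy"[ax]+nm]=(round(np.degrees(np.arctan(s[0])),2),round(np.median(ys[g]),1),g.sum())
    return out
def biggest(m):
    n,l,s,_=cv2.connectedComponentsWithStats(m.astype(np.uint8)); return l==1+np.argmax(s[1:,4])
E
python3 - <<'E'
from fit import *
f=np.load("w1.npz"); p,W=f["p"],f["W"]; m=masks(p,W)
X,Y,Z=[W[...,i] for i in range(3)]
print("tray",edges(W[biggest(m["tray"])]*1000))
print("deck",edges(W[biggest(m["deck"])]*1000))
t=(Z>.088)&(Z<.098)&(Y<.225)&(Y>.12)&(X>.44)&(X<.53); print("bar",edges(W[biggest(t)]*1000))
b=(Z>.015)&(Z<.03)&(Y>.085)&(Y<.13)&(X>.42)&(X<.56); print("board z",np.median(Z[b]),"deck z",np.median(Z[m["deck"]&(X>.42)&(X<.55)&(Y<.06)&(Y>.0)]))
k=(Z>.06)&(Z<.12)&(X>.59)&(X<.66)&(Y>.1)&(Y<.2); print("knob",np.median(W[k],0),W[k].min(0),W[k].max(0))
E
```

```text
tray {'x-': (np.float64(0.37), np.float64(383.2), np.int64(20)), 'x+': (np.float64(0.5), np.float64(510.0), np.int64(20)), 'y-': (np.float64(-0.55), np.float64(214.6), np.int64(18)), 'y+': (np.float64(-0.48), np.float64(410.0), np.int64(20))}
deck {'x-': (np.float64(-0.26), np.float64(347.1), np.int64(20)), 'x+': (np.float64(-26.85), np.float64(569.8), np.int64(4)), 'y-': (np.float64(1.09), np.float64(-11.0), np.int64(16)), 'y+': (np.float64(0.11), np.float64(138.8), np.int64(20))}
bar {'x-': (np.float64(1.0), np.float64(439.6), np.int64(20)), 'x+': (np.float64(0.43), np.float64(453.0), np.int64(20)), 'y-': (np.float64(2.87), np.float64(213.8), np.int64(17)), 'y+': (np.float64(-4.03), np.float64(271.6), np.int64(17))}
board z 0.02369491333636521 deck z 0.029478368978303283
knob [0.61416852 0.16808051 0.09586925] [0.6100669  0.15807208 0.06012125] [0.62595363 0.17378978 0.10504321]
```

>>> move_arm([
  [[1,0,0,8,0.01],[0.8,-1,0,24,0.016],[0.7,-1,0,44,0.016],[0.6,-1,0,64,0.016],[0.6,-1,0,84,0.016],[0.6,-1,0,102,0.016],[0.6,-1,0,117,0.016],[0.6,-1,0,127,0.016],[0.6,-1,0,131,0.016],[0.6,-1,0,131,0.016]],
])

```text
time_s: 3.3
eef_pos: [0.4756, 0.167, 0.0792]
eef_rot: [-0.001, 0.759, 0.651, -0.001]
wrist_force: [-1.0, 0.6, -0.2]
opening: 0.598
grasp_force: 0.0
```

```bash
python3 -c "
from st import *
st()"
```

```text
t 3.3 tcp [475.6 167.   79.2] yaw_y deg -8.76 F [-1.   0.6 -0.2] T [-0.01 -0.04 -0.01] open 0.598 g 0.0 q6 0.25
```

>>> move_arm([
  [[0.5,0,0,0,0],[0.4,0,0,0,0],[0.3,0,0,0,0],[0.2,0,0,0,0],[0.1,0,0,0,0],[0,0,0,0,0],[0,0,0,0,0],[0,0,0,0,0],[0,0,0,0,0],[0,0,0,0,0]],
])

```text
time_s: 4.13
eef_pos: [0.4764, 0.167, 0.0803]
eef_rot: [0.0, 0.759, 0.651, -0.0]
wrist_force: [-1.0, 0.6, 0.2]
opening: 0.001
grasp_force: 0.0
```

```bash
python3 -c "
from st import *
st()"
```

```text
t 4.13 tcp [476.4 167.   80.3] yaw_y deg -8.77 F [-1.   0.6  0.2] T [ 0.   -0.01  0.05] open 0.001 g 0.0 q6 0.25
```

```bash
python3 - <<'E'
from st import *
from fit import *
o=[]
for n in ["wrist","scene","side"]:
    c=cal(n); p,d=camera(n); W=cloud(d,c); np.savez(n+"2.npz",p=p,d=d,W=W); 
    o.append(p if n=="wrist" else cv2.resize(p[140:320,260:500] if n=="scene" else p[120:300,200:440],(640,480)))
cv2.imwrite("pics/a2.png",cv2.resize(np.vstack([np.hstack(o[:2]),np.hstack([o[2],o[2]*0])]),(800,600)))
E
```

```text
(no output)
```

View pics/a2.png

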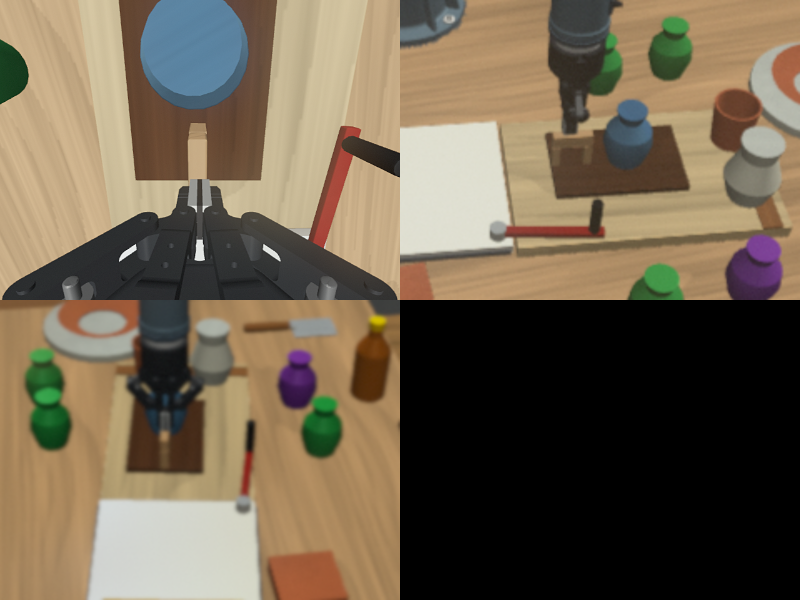

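The wrist view shows the shut fingertips at about pixel (320,304), apparently above or in front of the bar. I'll check their depth.

```bash
python3 - <<'E'
from h import *
f=np.load("wrist2.npz"); W=f["W"]; 
for v in range(195,345,10): print(v,[np.round(W[v,u]*1000).astype(int).tolist() for u in (308,318,328)], f["p"][v,318])
f=np.load("scene2.npz"); W=f["W"]; p=f["p"]
for v in range(180,232,4): print(v,[(np.round(W[v,u]*1000).astype(int).tolist(),int(p[v,u].mean())) for u in (358,362,366)])
E
```

```text
195 [[476, 206, 34], [482, 205, 34], [488, 204, 33]] [53 71 98]
205 [[477, 205, 57], [482, 204, 58], [487, 204, 58]] [100 137 165]
215 [[477, 205, 80], [482, 204, 80], [487, 204, 80]] [107 147 176]
225 [[478, 204, 93], [482, 203, 94], [486, 202, 93]] [135 172 200]
235 [[477, 199, 93], [481, 199, 93], [485, 198, 94]] [135 172 200]
245 [[476, 195, 94], [480, 194, 93], [485, 193, 94]] [136 173 200]
255 [[475, 190, 93], [480, 189, 93], [484, 189, 94]] [134 172 199]
265 [[475, 185, 94], [479, 185, 95], [483, 184, 93]] [135 173 199]
275 [[474, 181, 94], [478, 180, 93], [483, 180, 94]] [134 171 198]
285 [[473, 176, 95], [478, 175, 94], [482, 174, 94]] [142 182 211]
295 [[474, 180, 112], [478, 178, 111], [482, 179, 113]] [52 59 66]
305 [[474, 180, 121], [478, 179, 121], [482, 179, 121]] [52 58 65]
315 [[475, 180, 129], [478, 179, 128], [482, 179, 129]] [52 57 62]
325 [[475, 179, 134], [478, 179, 135], [482, 179, 135]] [52 56 60]
335 [[475, 180, 142], [478, 177, 138], [482, 180, 144]] [78 82 84]
180 [([506, 142, 252], 43), ([511, 149, 255], 41), ([514, 158, 255], 43)]
184 [([507, 143, 241], 4
[... 160 characters left out ...]
52, 218], 43), ([516, 160, 222], 42)]
196 [([494, 149, 193], 45), ([515, 151, 211], 43), ([512, 162, 206], 63)]
200 [([493, 150, 180], 46), ([508, 155, 191], 41), ([520, 160, 202], 97)]
204 [([493, 151, 166], 46), ([494, 161, 165], 56), ([529, 157, 199], 100)]
208 [([485, 155, 145], 50), ([529, 148, 188], 52), ([531, 157, 188], 90)]
212 [([484, 156, 130], 74), ([532, 148, 178], 42), ([531, 158, 175], 54)]
216 [([482, 158, 115], 84), ([494, 164, 125], 49), ([486, 177, 114], 104)]
220 [([482, 159, 101], 104), ([491, 165, 109], 89), ([480, 180, 94], 133)]
224 [([481, 160, 86], 85), ([484, 169, 86], 82), ([486, 179, 86], 82)]
228 [([481, 161, 72], 81), ([484, 170, 72], 74), ([487, 179, 73], 83)]
```

```bash
python3 - <<'E'
from h import *
a=np.load("wrist2.npz")["p"][190:370,230:410]; b=np.load("scene2.npz")["p"][165:255,330:420]; 
cv2.imwrite("pics/a3.png",np.hstack([cv2.resize(a,(400,400),interpolation=cv2.INTER_CUBIC),cv2.resize(b,(400,400),interpolation=cv2.INTER_CUBIC)]))
E
```

```text
(no output)
```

View pics/a3.png

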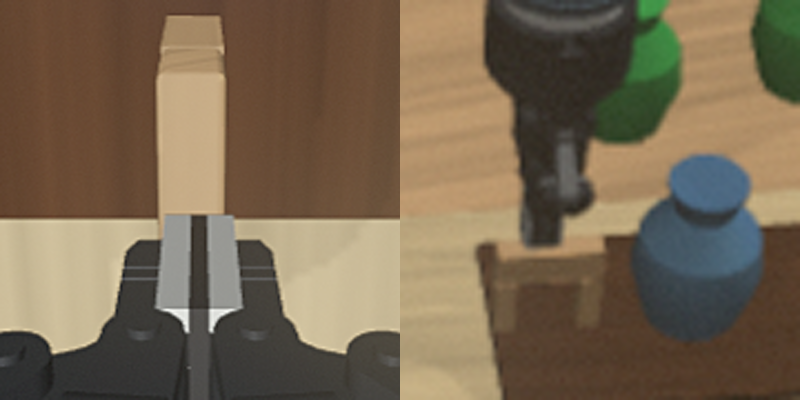

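The fingers shut above the bar: their tips sit about 20 mm higher than the reported TCP. I'll open, go lower and close again.

>>> move_arm([
  [[0.5,0,0,0,0],[0.5,0,0,0,0],[0.5,0,0,0,0],[0.5,0,0,0,0],[0.5,0,0,0,0],[0.5,0,0,4,0],[0.5,0,0,11,0],[0.5,0,0,18,0],[0.5,0,0,22,0],[0.5,0,0,22,0]],
])

```text
time_s: 5.12
eef_pos: [0.4751, 0.1668, 0.0567]
eef_rot: [-0.001, 0.759, 0.651, -0.001]
wrist_force: [-0.3, 0.0, -0.6]
opening: 0.497
grasp_force: 0.0
```

>>> move_arm([
  [[0.4,0,0,0,0],[0.3,0,0,0,0],[0.2,0,0,0,0],[0.1,0,0,0,0],[0,0,0,0,0],[0,0,0,0,0],[0,0,0,0,0],[0,0,0,0,0],[0,0,0,0,0],[0,0,0,0,0]],
])

```text
time_s: 5.95
eef_pos: [0.4763, 0.167, 0.0587]
eef_rot: [-0.0, 0.759, 0.651, -0.0]
wrist_force: [-3.6, -1.2, 6.0]
opening: 0.146
grasp_force: 61.0
```

```bash
python3 - <<'E'
from st import *
st(); c=cal("wrist"); p,d=camera("wrist"); W=cloud(d,c)
for v in range(225,345,10): print(v,np.round(W[v,318]*1000).astype(int),p[v,318])
E
```

```text
t 5.95 tcp [476.3 167.   58.7] yaw_y deg -8.74 F [-3.6 -1.2  6. ] T [-0.04  0.7   0.25] open 0.146 g 60.965752601623535 q6 0.25
225 [482 204  75] [110 149 178]
235 [482 205  92] [111 149 180]
245 [481 201  93] [139 176 204]
255 [481 198  94] [139 177 203]
265 [480 194  95] [140 177 204]
275 [480 189  94] [140 177 204]
285 [479 185  94] [139 177 203]
295 [478 181  94] [138 176 203]
305 [478 176  94] [139 176 203]
315 [477 172  94] [138 176 203]
325 [476 168  94] [138 175 201]
335 [476 164  96] [139 176 202]
```

>>> move_arm([
  [[0,-2,1,-1,0],[0,-6,4,-1,-0.002],[0,-12,7,-1,-0.004],[0,-18,11,-1,-0.006],[0,-24,15,-1,-0.008],[0,-30,19,-1,-0.008],[0,-36,22,-1,-0.008],[0,-40,24,-1,-0.008],[0,-42,25,-1,-0.008],[0,-42,25,-1,-0.008]],
])

```text
time_s: 6.83
eef_pos: [0.495, 0.1206, 0.0594]
eef_rot: [0.0, 0.757, 0.654, -0.0]
wrist_force: [-1.4, -2.1, -3.9]
opening: 0.147
grasp_force: 59.7
```

```bash
cat > chk.py <<'E'
from st import *
from fit import *
def chk(tag,save=False):
    st()
    th=np.arctan(.146); Rd=np.array([[np.cos(th),-np.sin(th),0],[np.sin(th),np.cos(th),0],[0,0,1]])
    for n in ["scene","side"]:
        c=cal(n); p,d=camera(n); W=cloud(d,c); m=masks(p,W); np.savez(f"{n}_{tag}.npz",p=p,d=d,W=W)
        t=m["tray"]&(W[...,1]<.36)&(W[...,0]<.59); t=cv2.morphologyEx(t.astype(np.uint8),cv2.MORPH_OPEN,np.ones((3,3)))
        b=biggest(t); q=W[b]*1000@Rd.T
        A=np.c_[q[:,:2]-q[:,:2].mean(0),np.ones(len(q))]; g=np.ones(len(q),bool)
        for _ in range(4):
            s=np.linalg.lstsq(A[g],q[g,2],rcond=None)[0]; r=q[:,2]-A@s; g=abs(r)<3
        pl=lambda y:round(s[1]*(y-q[:,1].mean())+s[2],1)
        ylo,yhi=np.percentile(q[:,1],[1,99]); print(n,"tray n",len(q),"y'",np.round([ylo,yhi],1),"z top lo/hi",pl(ylo),pl(yhi),"tilt",np.round(np.degrees(s[:2]),2))
        try: print("   edges",{k:(float(v[0]),float(v[1])) for k,v in edges(W[b]*1000).items()})
        except Exception as e: print(e)
        v=W[biggest(m["vase"])]*1000@Rd.T; print("   vase y'x' mid",np.round((np.percentile(v,2,axis=0)+np.percentile(v,98,axis=0))/2,1),"top",np.round(np.percentile(v[:,2],98),1))
E
python3 -c "
from chk import *
chk('s1')"
```

```text
t 6.83 tcp [495.  120.6  59.4] yaw_y deg -8.35 F [-1.4 -2.1 -3.9] T [-0.48  0.16  0.04] open 0.147 g 59.72929358482361 q6 0.15
scene tray n 2026 y' [171.5 364.1] z top lo/hi 33.3 32.7 tilt [ 0.04 -0.2 ]
   edges {'x-': (1.54, 449.6), 'x+': (-0.07, 540.3), 'y-': (-5.85, 171.4), 'y+': (0.35, 363.1)}
   vase y'x' mid [479.3 285.8 114.7] top 135.7
side tray n 582 y' [166.3 322. ] z top lo/hi 35.3 35.0 tilt [-0.2 -0.1]
   edges {'x-': (3.85, 481.7), 'x+': (0.04, 533.5), 'y-': (-2.15, 168.3), 'y+': (39.88, 292.0)}
   vase y'x' mid [472.3 213.1 123.1] top 160.6
```

>>> move_arm([
  [[0,0,0,-0.5,0],[0,0,0,-1,0],[0,0,0,-1.5,0],[0,0,0,-2,0],[0,0,0,-2.5,0],[0,0,0,-3,0],[0,0,0,-3.5,0],[0,0,0,-4,0],[0,0,0,-4,0],[0,0,0,-4,0]],
])

```text
time_s: 7.77
eef_pos: [0.4946, 0.1217, 0.0632]
eef_rot: [-0.0, 0.756, 0.654, -0.0]
wrist_force: [0.6, -0.3, -7.3]
opening: 0.145
grasp_force: 59.3
```

```bash
python3 -c "
from chk import *
chk('s2')"
```

```text
t 7.77 tcp [494.6 121.7  63.2] yaw_y deg -8.3 F [ 0.6 -0.3 -7.3] T [-0.6   0.1   0.03] open 0.145 g 59.26566302776337 q6 0.15
scene tray n 2029 y' [171.2 364.3] z top lo/hi 37.5 33.6 tilt [-0.2  -1.17]
   edges {'x-': (2.31, 448.5), 'x+': (0.22, 539.3), 'y-': (-0.97, 170.8), 'y+': (0.26, 363.5)}
   vase y'x' mid [489.7 286.9 107.2] top 118.3
side tray n 571 y' [167.4 317.4] z top lo/hi 39.7 37.3 tilt [-0.03 -0.9 ]
   edges {'x-': (0.41, 411.7), 'x+': (-5.87, 464.0), 'y-': (-0.62, 169.1), 'y+': (9.6, 299.8)}
   vase y'x' mid [471.2 215.  126.1] top 163.1
```

Lifting gives only ~1° of tilt while Fz nears the full weight, so the grip is nearly holding the moment. I'll set it down and regrip with a smaller contact patch (bar's nose end, near the top) so the tray can pivot.

>>> move_arm([
  [[0,0,0,1,0],[0,0,0,2,0],[0,0,0,3,0],[0,0,0,4,0],[0,0,0,4.5,0],[0,0,0,4.5,0],[0.1,0,0,4.5,0],[0.2,0,0,4.5,0],[0.3,0,0,4.5,0],[0.3,0,0,4.5,0]],
])

```text
time_s: 8.7
eef_pos: [0.4955, 0.1219, 0.0595]
eef_rot: [0.0, 0.757, 0.654, 0.001]
wrist_force: [0.3, 0.4, 0.3]
opening: 0.301
grasp_force: 0.0
```

>>> move_arm([
  [[0.35,0,0,0,0],[0.35,-6,0,-2,0],[0.35,-13,0,-5,0],[0.35,-19,0,-7,0],[0.3,-19,0,-7,0],[0.2,-19,0,-7,0],[0.1,-19,0,-7,0],[0,-19,0,-7,0],[0,-19,0,-7,0],[0,-19,0,-7,0]],
])

```text
time_s: 9.53
eef_pos: [0.4923, 0.1024, 0.0663]
eef_rot: [0.001, 0.756, 0.654, -0.0]
wrist_force: [-1.9, -3.0, 5.9]
opening: 0.136
grasp_force: 58.9
```

```bash
python3 -c "
from chk import *
chk('s3')"
```

```text
t 9.53 tcp [492.3 102.4  66.3] yaw_y deg -8.29 F [-1.9 -3.   5.9] T [-0.58  0.3  -0.02] open 0.136 g 58.88145446777344 q6 0.11
scene tray n 2038 y' [172.  365.2] z top lo/hi 32.6 32.4 tilt [ 0.09 -0.06]
   edges {'x-': (-0.05, 449.4), 'x+': (-0.25, 539.9), 'y-': (-4.49, 172.1), 'y+': (0.25, 364.2)}
   vase y'x' mid [479.  287.6 115.2] top 136.2
side tray n 544 y' [168.1 309.4] z top lo/hi 34.9 34.7 tilt [ 0.52 -0.09]
   edges {'x-': (5.35, 481.8), 'x+': (0.11, 533.2), 'y-': (-3.82, 170.3), 'y+': (16.6, 285.7)}
   vase y'x' mid [472.7 205.  126.5] top 167.6
```

>>> move_arm([
  [[0,0,0,-0.5,0],[0,0,0,-1,0],[0,0,0,-2,0],[0,0,0,-3,0],[0,0,0,-4,0],[0,0,0,-5,0],[0,0,0,-5,0],[0,0,0,-5,0],[0,0,0,-5,0],[0,0,0,-5,0]],
])

```text
time_s: 10.47
eef_pos: [0.4918, 0.1029, 0.0707]
eef_rot: [-0.0, 0.756, 0.654, -0.0]
wrist_force: [0.1, 1.5, -5.8]
opening: 0.139
grasp_force: 58.5
```

```bash
python3 -c "
from chk import *
chk('s4')"
```

```text
t 10.47 tcp [491.8 102.9  70.7] yaw_y deg -8.3 F [ 0.1  1.5 -5.8] T [ 0.19 -0.06  0.08] open 0.139 g 58.5347056388855 q6 0.11
scene tray n 2026 y' [171.2 364. ] z top lo/hi 37.0 32.6 tilt [ 0.09 -1.31]
   edges {'x-': (3.29, 450.6), 'x+': (0.01, 539.2), 'y-': (-0.95, 172.1), 'y+': (-1.4, 363.3)}
   vase y'x' mid [478.6 287.6 116.2] top 137.5
side tray n 546 y' [167.2 315.3] z top lo/hi 39.5 35.9 tilt [ 0.1  -1.38]
   edges {'x-': (6.13, 481.7), 'x+': (-0.97, 532.9), 'y-': (-1.73, 169.3), 'y+': (26.95, 288.4)}
   vase y'x' mid [472.6 206.6 127.4] top 169.5
```

Now the tail stays down (tilt 1.3° at 4.4 mm lift), so it pivots properly. I lift a bit more and advance to the lip.

>>> move_arm([
  [[0,0,0,-1,0],[0,0,0,-2.5,0],[0,0,0,-4,0],[0,-1,0,-5,0],[0,-4,0,-5,0],[0,-8,0,-5,0],[0,-13,0,-5,0],[0,-18,0,-5,0],[0,-22,0,-5,0],[0,-24,0,-5,0]],
])

```text
time_s: 11.4
eef_pos: [0.4884, 0.0783, 0.0757]
eef_rot: [0.0, 0.757, 0.654, -0.0]
wrist_force: [-0.8, 1.4, -5.9]
opening: 0.136
grasp_force: 58.5
```

```bash
python3 -c "
from chk import *
chk('s5')"
```

```text
t 11.4 tcp [488.4  78.3  75.7] yaw_y deg -8.35 F [-0.8  1.4 -5.9] T [-0.07 -0.03 -0.01] open 0.136 g 58.54841709136963 q6 0.06
scene tray n 2042 y' [144.  337.4] z top lo/hi 42.4 32.7 tilt [-0.07 -2.87]
   edges {'x-': (2.83, 449.6), 'x+': (0.08, 539.5), 'y-': (-0.79, 144.4), 'y+': (-0.4, 336.4)}
   vase y'x' mid [478.9 264.1 118.3] top 139.6
side tray n 531 y' [140.7 291.9] z top lo/hi 44.2 37.9 tilt [ 0.14 -2.38]
   edges {'x-': (4.08, 482.2), 'x+': (-0.04, 533.0), 'y-': (-5.15, 142.8), 'y+': (4.4, 263.5)}
   vase y'x' mid [472.1 180.8 132.3] top 176.6
```

>>> move_arm([
  [[0,-3,0,0,0],[0,-8,0,0,0],[0,-15,0,0,0],[0,-23,0,0,0],[0,-31,0,0,0],[0,-39,0,0,0],[0,-47,0,0,0],[0,-54,0,0,0],[0,-58,0,0,0],[0,-60,0,0,0]],
])

```text
time_s: 12.33
eef_pos: [0.4798, 0.0189, 0.0758]
eef_rot: [0.0, 0.757, 0.654, -0.0]
wrist_force: [0.4, 1.4, -5.9]
opening: 0.134
grasp_force: 58.6
```

```bash
python3 -c "
from chk import *
chk('s6')"
```

```text
t 12.33 tcp [479.8  18.9  75.8] yaw_y deg -8.37 F [ 0.4  1.4 -5.9] T [-0.05  0.02  0.  ] open 0.134 g 58.551210165023804 q6 -0.06
scene tray n 2059 y' [ 85.9 277.1] z top lo/hi 42.4 32.8 tilt [ 0.11 -2.86]
   edges {'x-': (6.73, 447.4), 'x+': (-0.29, 539.7), 'y-': (-12.13, 86.8), 'y+': (-0.79, 276.4)}
   vase y'x' mid [472.1 200.6 136.9] top 140.3
side tray n 522 y' [ 81.8 231.1] z top lo/hi 44.9 37.7 tilt [-0.99 -2.76]
   edges {'x-': (8.06, 484.8), 'x+': (1.1, 532.5), 'y-': (12.95, 83.8), 'y+': (11.47, 200.8)}
   vase y'x' mid [471.9 121.7 132.6] top 176.5
```

>>> move_arm([
  [[0,-3,0,0,0],[0,-8,0,0,0],[0,-14,0,-0.3,0],[0,-21,0,-0.8,0],[0,-28,0,-1.2,0],[0,-35,0,-1.7,0],[0,-42,0,-2.3,0],[0,-48,0,-2.8,0],[0,-52,0,-3,0],[0,-54,0,-3,0]],
])

```text
time_s: 13.27
eef_pos: [0.472, -0.0345, 0.0789]
eef_rot: [0.0, 0.757, 0.654, 0.0]
wrist_force: [0.1, 1.3, -5.3]
opening: 0.135
grasp_force: 58.6
```

```bash
python3 -c "
from chk import *
chk('s7')"
```

```text
t 13.27 tcp [472.  -34.5  78.9] yaw_y deg -8.36 F [ 0.1  1.3 -5.3] T [-0.14 -0.05  0.01] open 0.135 g 58.55102241039276 q6 -0.18
scene tray n 2088 y' [ 32.9 222.5] z top lo/hi 45.5 32.8 tilt [ 0.11 -3.83]
   edges {'x-': (1.99, 448.7), 'x+': (0.24, 539.4), 'y-': (-9.39, 41.7), 'y+': (-0.25, 221.3)}
   vase y'x' mid [472.6 146.7 138.1] top 141.7
side tray n 340 y' [ 58.8 171.8] z top lo/hi 45.4 38.4 tilt [-0.48 -3.56]
   edges {'x-': (12.87, 493.6), 'x+': (7.85, 529.6), 'y-': (-7.23, 60.3), 'y+': (1.78, 138.0)}
   vase y'x' mid [471.   68.7 133.8] top 176.2
```

>>> move_arm([
  [[0,-3,0,0,0],[0,-6,0,0.5,0],[0,-9,0,1.2,0],[0,-11,0,2,0],[0,-12,0,2.8,0],[0,-12,0,3.6,0],[0,-12,0,4.4,0],[0,-12,0,5.2,0],[0,-12,0,6,0],[0,-12,0,6,0]],
])

```text
time_s: 14.2
eef_pos: [0.471, -0.0466, 0.0734]
eef_rot: [0.001, 0.756, 0.654, -0.0]
wrist_force: [-2.2, -4.4, 1.0]
opening: 0.136
grasp_force: 59.5
```

```bash
python3 -c "
from chk import *
chk('s8')"
```

```text
t 14.2 tcp [471.  -46.6  73.4] yaw_y deg -8.29 F [-2.2 -4.4  1. ] T [-0.9   0.31  0.07] open 0.136 g 59.48750853538513 q6 -0.2
scene tray n 2153 y' [ 23.  213.6] z top lo/hi 39.8 37.6 tilt [ 0.07 -0.66]
   edges {'x-': (4.75, 447.9), 'x+': (-0.41, 539.8), 'y-': (-6.44, 23.1), 'y+': (-0.74, 212.8)}
   vase y'x' mid [471.4 132.7 138.2] top 141.8
side tray n 416 y' [ 18. 149.] z top lo/hi 42.2 39.9 tilt [-1.21 -1.  ]
   edges {'x-': (-3.04, 496.2), 'x+': (0.21, 529.8), 'y-': (0.67, 19.0), 'y+': (20.79, 121.1)}
   vase y'x' mid [498.2 112.2  91.5] top 95.1
```

>>> move_arm([
  [[0,-2,0,0.5,0],[0,-7,0,1,0],[0,-14,0,1,0],[0,-22,0,1,0],[0,-30,0,1,0],[0,-38,0,1,0],[0,-46,0,1,0],[0,-53,0,1,0],[0,-58,0,1,0],[0,-60,0,1,0]],
])

```text
time_s: 15.13
eef_pos: [0.462, -0.1045, 0.072]
eef_rot: [-0.0, 0.757, 0.654, 0.001]
wrist_force: [0.8, 5.9, 3.4]
opening: 0.134
grasp_force: 59.6
```

```bash
python3 -c "
from chk import *
chk('s9')
o=[np.load(f'{n}_s9.npz')['p'] for n in ('scene','side')]
cv2.imwrite('pics/s9.png',np.hstack([cv2.resize(o[0][150:330,190:370],(400,400)),cv2.resize(o[1][150:330,240:420],(400,400))]))"
```

```text
t 15.13 tcp [ 462.  -104.5   72. ] yaw_y deg -8.35 F [0.8 5.9 3.4] T [ 1.09 -0.16 -0.05] open 0.134 g 59.5532763004303 q6 -0.33
scene tray n 2183 y' [-35.6 155.6] z top lo/hi 38.6 38.4 tilt [ 0.02 -0.05]
   edges {'x-': (-1.09, 448.2), 'x+': (-0.29, 539.4), 'y-': (-4.27, -34.9), 'y+': (0.54, 154.3)}
   vase y'x' mid [477.8  80.4 120.6] top 141.4
side tray n 470 y' [-40.7  76.5] z top lo/hi 40.1 40.3 tilt [-0.55  0.06]
   edges {'x-': (4.68, 494.5), 'x+': (-2.11, 529.5), 'y-': (0.11, -39.3), 'y+': (16.06, 53.7)}
   vase y'x' mid [ 464.  -101.1  424.1] top 426.2
```

View pics/s9.png

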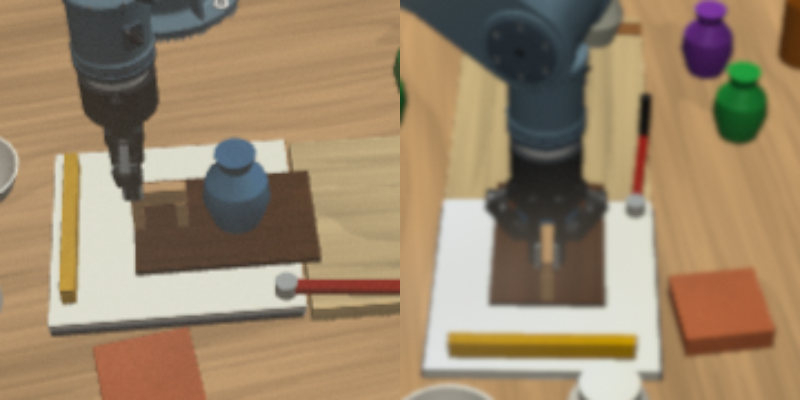

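The tray lies flat on the deck, with the vase upright, heading square for the stop. I go on to near the stop.

>>> move_arm([
  [[0,-2,0,0,0],[0,-7,0,0,0],[0,-14,0,0,0],[0,-22,0,0,0],[0,-30,0,0,0],[0,-38,0,0,0],[0,-45,0,0,0],[0,-50,0,0,0],[0,-54,0,0,0],[0,-56,0,0,0]],
])

```text
time_s: 16.07
eef_pos: [0.4539, -0.1596, 0.072]
eef_rot: [-0.0, 0.757, 0.654, 0.001]
wrist_force: [1.1, 8.2, 4.6]
opening: 0.135
grasp_force: 59.7
```

>>> move_arm([
  [[0,-0.5,0,0,0],[0,-1,0,0,0],[0,-1.5,0,0,0],[0,-2,0,0,0],[0,-2.5,0,0,0],[0,-3,0,0,0],[0,-3.5,0,0,0],[0,-4,0,0,0],[0,-4.5,0,0,0],[0,-5,0,0,0]],
])

```text
time_s: 16.9
eef_pos: [0.4532, -0.1639, 0.072]
eef_rot: [-0.001, 0.756, 0.654, 0.001]
wrist_force: [1.1, 8.6, 5.5]
opening: 0.137
grasp_force: 59.8
```

```bash
python3 -c "
from chk import *
chk('s10')"
```

```text
t 16.9 tcp [ 453.2 -163.9   72. ] yaw_y deg -8.3 F [1.1 8.6 5.5] T [ 1.32 -0.2  -0.02] open 0.137 g 59.788400530815125 q6 -0.45
scene tray n 2139 y' [-95.7  95. ] z top lo/hi 38.5 38.7 tilt [0.34 0.05]
   edges {'x-': (-0.02, 447.3), 'x+': (-0.33, 539.2), 'y-': (-6.11, -95.5), 'y+': (2.63, 93.1)}
   vase y'x' mid [472.6  14.  138.6] top 141.8
side tray n 447 y' [-82.7   7.8] z top lo/hi 41.0 39.5 tilt [-0.43 -0.95]
   edges {'x-': (11.5, 492.7), 'x+': (-1.37, 531.1), 'y-': (-3.05, -79.8), 'y+': (6.02, -11.0)}
   vase y'x' mid [ 452.  -158.9  434.8] top 436.0
```

>>> move_arm([
  [[0,-0.4,0,0,0],[0,-0.8,0,0,0],[0,-1.2,0,0,0],[0,-1.6,0,0,0],[0,-2,0,0,0],[0,-2.4,0,0,0],[0,-2.8,0,0,0],[0,-3.2,0,0,0],[0,-3.6,0,0,0],[0,-4,0,0,0]],
])

```text
time_s: 17.83
eef_pos: [0.4529, -0.1658, 0.072]
eef_rot: [-0.002, 0.757, 0.654, 0.002]
wrist_force: [3.7, 17.7, 9.1]
opening: 0.138
grasp_force: 60.1
```

>>> move_arm([
  [[0,-0.5,0,0,0],[0,-1,0,0,0],[0,-1.5,0,0,0],[0,-2,0,0,0],[0,-2,0,0,0],[0,-2,0,0,0],[0,-2,0,0,0],[0,-1,0,0,0],[0,0,0,0,0],[0,0.5,0,0,0]],
])

```text
time_s: 18.67
eef_pos: [0.4529, -0.1656, 0.072]
eef_rot: [-0.002, 0.756, 0.654, 0.002]
wrist_force: [2.8, 13.5, 6.4]
opening: 0.135
grasp_force: 60.0
```

```bash
python3 -c "
from chk import *
chk('s11')"
```

```text
t 18.67 tcp [ 452.9 -165.6   72. ] yaw_y deg -8.3 F [ 2.8 13.5  6.4] T [ 2.25 -0.46 -0.08] open 0.135 g 59.96417462825775 q6 -0.46
scene tray n 2146 y' [-97.3  94.1] z top lo/hi 38.4 39.0 tilt [0.03 0.2 ]
   edges {'x-': (7.54, 449.2), 'x+': (-0.04, 539.2), 'y-': (-8.58, -94.9), 'y+': (2.45, 92.8)}
   vase y'x' mid [472.9  12.1 139.5] top 142.9
side tray n 442 y' [-82.8   7.1] z top lo/hi 41.0 40.2 tilt [ 0.77 -0.53]
   edges {'x-': (6.17, 493.0), 'x+': (-0.27, 531.2), 'y-': (-2.48, -80.0), 'y+': (10.3, -13.2)}
   vase y'x' mid [ 436.9 -151.8  436.2] top 437.0
```

The tray is against the stop: the extra push moved nothing. Release and rise.

>>> move_arm([
  [[0.1,0,0,0,0],[0.25,0,0,0,0],[0.4,0,0,0,0],[0.4,0,0,0,0],[0.4,0,0,-8,0],[0.4,0,0,-24,0],[0.4,0,0,-50,0],[0.4,0,0,-80,0],[0.4,0,0,-110,0],[0.4,0,0,-130,0]],
])

```text
time_s: 19.6
eef_pos: [0.4531, -0.1698, 0.2055]
eef_rot: [0.002, 0.757, 0.654, 0.0]
wrist_force: [1.0, 0.3, -0.0]
opening: 0.403
grasp_force: 0.0
```

```bash
python3 - <<'E'
from chk import *
to(622.5,165,200,-8.3)
c=cal("wrist"); p,d=camera("wrist"); W=cloud(d,c)*1; m=masks(p,W); np.savez("w12.npz",p=p,d=d,W=W)
print("tray",{k:(float(v[0]),float(v[1])) for k,v in edges(W[biggest(m["tray"])]*1000).items()}); print("deck",{k:(float(v[0]),float(v[1])) for k,v in edges(W[biggest(m["deck"])]*1000).items()})
chk("s12")
E
```

```text
t 19.6 tcp [ 453.1 -169.8  205.5] yaw_y deg -8.33 F [ 1.   0.3 -0. ] T [-0.04 -0.   -0.01] open 0.403 g 0.0 q6 -0.46
tool shift [355.8 119.1   5.1] turn -0.001
tray {'x-': (-0.23, 408.8), 'x+': (4.2, 518.0), 'y-': (7.45, -99.0), 'y+': (0.33, 71.4)}Traceback (most recent call last):
  File "<stdin>", line 4, in <module>
  File "fit.py", line 11, in edges
    s=np.polyfit(xs[g],ys[g],1); out["xy"[ax]+nm]=(round(np.degrees(np.arctan(s[0])),2),round(np.median(ys[g]),1),g.sum())
    raise TypeError("expected non-empty vector for x")
TypeError: expected non-empty vector for x
```

>>> move_arm([
  [[0.5,10,3,0,0],[0.5,35,12,0,0],[0.5,70,23,0,0],[0.5,105,35,0,0],[0.5,140,47,0,0],[0.5,175,59,0,0],[0.5,210,70,0,0],[0.5,243,81,0,0],[0.5,268,89,0,0],[0.5,280,93,0,0]],
])

```text
time_s: 20.48
eef_pos: [0.5847, 0.0985, 0.2003]
eef_rot: [-0.001, 0.756, 0.655, -0.0]
wrist_force: [-1.7, -0.7, -0.2]
opening: 0.504
grasp_force: 0.0
```

```bash
python3 - <<'E'
from chk import *
chk("s12")
for n in ["wrist","scene","side"]:
    c=cal(n); p,d=camera(n); W=cloud(d,c); k=(W[...,2]>.06)&(W[...,2]<.11)&(W[...,0]>.585)&(W[...,0]<.66)&(W[...,1]>.12)&(W[...,1]<.21)&(p.max(-1)<90)
    q=W[k]*1000; print(n,len(q),np.round(np.percentile(q,[3,50,97],axis=0)) if len(q) else "")
    if n=="wrist":
        np.savez("w13.npz",p=p,W=W); m=masks(p,W); print("tray",{k:(float(v[0]),float(v[1]),int(v[2])) for k,v in edges(W[biggest(m["tray"])]*1000).items()})
    if n!="side": cv2.imwrite(f"pics/{n}13.png",p)
to(622.5,165,200,-8.3)
E
```

```text
t 20.48 tcp [584.7  98.5 200.3] yaw_y deg -8.16 F [-1.7 -0.7 -0.2] T [-0.01  0.02 -0.02] open 0.504 g 0.0 q6 0.11
scene tray n 2086 y' [-96.9  93.6] z top lo/hi 38.5 38.7 tilt [0.18 0.05]
   edges {'x-': (6.39, 449.6), 'x+': (-0.05, 539.7), 'y-': (-8.36, -94.4), 'y+': (-0.17, 93.0)}
   vase y'x' mid [472.1  12.5 138.2] top 141.8
side tray n 781 y' [-82.2  90.4] z top lo/hi 40.9 40.2 tilt [-0.19 -0.21]
   edges {'x-': (35.17, 488.3), 'x+': (-1.13, 531.7), 'y-': (2.92, -80.3), 'y+': (16.09, 32.5)}
   vase y'x' mid [470.    9.9 140.7] top 145.2
wrist 426 [[611. 159.  73.]
 [617. 166. 102.]
 [624. 172. 104.]]
tray {'x-': (0.09, 409.2, 20), 'x+': (25.65, 468.6, 10), 'y-': (5.77, 34.4, 9), 'y+': (0.12, 98.9, 20)}
scene 90 [[615. 157.  62.]
 [624. 163.  88.]
 [629. 168. 103.]]
side 67 [[612. 154.  62.]
 [617. 161.  86.]
 [623. 166. 105.]]
t 20.73 tcp [584.   93.9 201.1] yaw_y deg -8.35 F [ 0.3 -0.  -0.3] T [-0.    0.   -0.08] open 0.501 g 0.0 q6 0.11
tool shift [75.9 27.8  1. ] turn -0.001
```

View pics/wrist13.png

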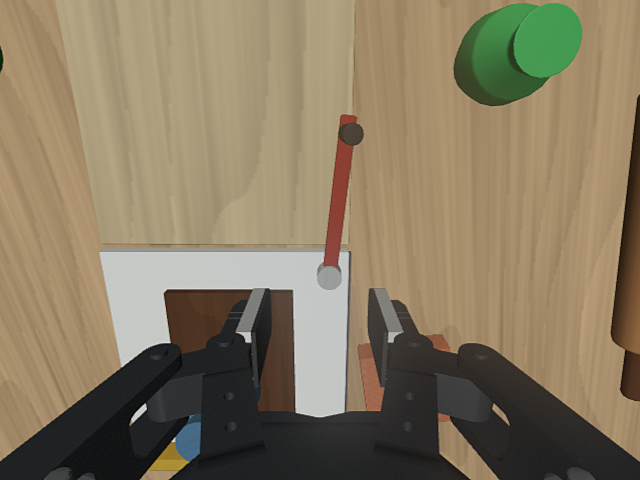

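The view shows the tray square with its tail inside the deck. The gate knob is at pixel (350,133), giving an axis of about (618,165) mm. Next I grasp the knob.

>>> move_arm([
  [[0.5,12,4,0,0],[0.5,35,11,0,0],[0.5,58,18,0,0],[0.5,72,22,10,0],[0.5,75,23,30,0],[0.5,75,23,55,0],[0.5,75,23,80,0],[0.5,75,23,105,0],[0.5,75,23,130,0],[0.5,75,23,148,0]],
])

```text
time_s: 21.57
eef_pos: [0.6174, 0.1649, 0.0515]
eef_rot: [-0.001, 0.757, 0.653, -0.001]
wrist_force: [-0.1, -0.0, 0.2]
opening: 0.5
grasp_force: 0.0
```

>>> move_arm([
  [[0.5,0,0,4,0],[0.4,0,0,4,0],[0.3,0,0,4,0],[0.2,0,0,4,0],[0.1,0,0,4,0],[0,0,0,4,0],[0,0,0,4,0],[0,0,0,4,0],[0,0,0,4,0],[0,0,0,4,0]],
])

```text
time_s: 22.4
eef_pos: [0.6199, 0.1656, 0.0519]
eef_rot: [0.001, 0.756, 0.654, 0.001]
wrist_force: [-0.3, -1.7, 7.4]
opening: 0.168
grasp_force: 58.7
```

```bash
python3 - <<'E'
from st import *
p,R=st(); T=np.array([p[0]*.9895-p[1]*.1445,p[0]*.1445+p[1]*.9895]); H=np.array([576.,119.]); print("deck",T,"r",np.linalg.norm(T-H))
r=np.linalg.norm(T-H); a0=np.arctan2(T[1]-H[1],-(T[0]-H[0])); print("a0",a0)
for a in np.linspace(a0,0,21): 
    Q=H+135*np.array([-np.cos(a),np.sin(a)])-(H+135*np.array([-np.cos(a0),np.sin(a0)])); print(round(a,2),"tool x,y",np.round([Q[1],Q[0]],0))
E
```

```text
t 22.4 tcp [619.9 165.6  51.9] yaw_y deg -8.31 F [-0.3 -1.7  7.4] T [-0.22  0.2  -0.  ] open 0.168 g 58.67647111415863 q6 0.22
deck [589.44760675 253.4685013 ] r 135.13924659008632
a0 1.6704705503381698
1.67 tool x,y [0. 0.]
1.59 tool x,y [  1. -11.]
1.5 tool x,y [  0. -23.]
1.42 tool x,y [ -1. -34.]
1.34 tool x,y [ -3. -45.]
1.25 tool x,y [ -6. -56.]
1.17 tool x,y [-10. -66.]
1.09 tool x,y [-15. -76.]
1.0 tool x,y [-21. -86.]
0.92 tool x,y [-27. -95.]
0.84 tool x,y [ -34. -104.]
0.75 tool x,y [ -42. -112.]
0.67 tool x,y [ -51. -119.]
0.58 tool x,y [ -60. -126.]
0.5 tool x,y [ -69. -132.]
0.42 tool x,y [ -80. -137.]
0.33 tool x,y [ -90. -141.]
0.25 tool x,y [-101. -144.]
0.17 tool x,y [-112. -147.]
0.08 tool x,y [-123. -148.]
0.0 tool x,y [-134. -148.]
```

>>> move_arm([
  [[0,1,-8,-1,0],[0,0,-20,-1,0],[0,-1,-34,-1,0],[0,-3,-45,-1,0],[0,-6,-56,-1,0],[0,-10,-66,-1,0],[0,-15,-76,-1,0],[0,-21,-86,-1,0],[0,-25,-92,-1,0],[0,-27,-95,-1,0]],
])

```text
time_s: 23.23
eef_pos: [0.521, 0.1535, 0.052]
eef_rot: [0.001, 0.756, 0.654, 0.002]
wrist_force: [4.7, 5.9, 1.8]
opening: 0.164
grasp_force: 60.0
```

```bash
python3 -c "
from st import *
p,R=st(); T=np.array([p[0]*.9895-p[1]*.1445,p[0]*.1445+p[1]*.9895]); H=np.array([576.,119.]); print(T,np.linalg.norm(T-H))"
```

```text
t 23.23 tcp [521.  153.5  52. ] yaw_y deg -8.24 F [4.7 5.9 1.8] T [ 0.87 -0.6   0.81] open 0.164 g 59.97388422489166 q6 0.21
[493.30617062 227.21022072] 136.19001904172762
```

Forces are low and the radius fits. Second half of the arc:

>>> move_arm([
  [[0,-3,-4,0,0],[0,-9,-11,0,0],[0,-17,-18,0,0],[0,-27,-26,0,0],[0,-38,-34,0,0],[0,-50,-41,0,0],[0,-63,-46,0,0],[0,-76,-50,0,0],[0,-88,-52,0,0],[0,-97,-53,0,0]],
])

```text
time_s: 24.07
eef_pos: [0.4534, 0.0641, 0.0517]
eef_rot: [-0.0, 0.757, 0.654, 0.0]
wrist_force: [-2.2, 6.4, 13.5]
opening: 0.164
grasp_force: 61.4
```

```bash
python3 -c "
from st import *
p,R=st(); T=np.array([p[0]*.9895-p[1]*.1445,p[0]*.1445+p[1]*.9895]); H=np.array([576.,119.]); print(T,np.linalg.norm(T-H))"
```

```text
t 24.07 tcp [453.4  64.1  51.7] yaw_y deg -8.32 F [-2.2  6.4 13.5] T [0.96 0.38 0.65] open 0.164 g 61.443437933921814 q6 0.02
[439.4036224  128.91412722] 136.95568733364388
```

Push the last ~10 mm to the end stop gently.

>>> move_arm([
  [[0,-2,0.5,-1,0],[0,-4,1,-1,0],[0,-6,1,-1,0],[0,-8,1,-1,0],[0,-10,1,-1,0],[0,-11,1,-1,0],[0,-12,1,-1,0],[0,-12.5,1,-1,0],[0,-13,1,-1,0],[0,-13,1,-1,0]],
])

```text
time_s: 24.9
eef_pos: [0.4509, 0.0523, 0.0518]
eef_rot: [-0.002, 0.756, 0.654, -0.001]
wrist_force: [-7.9, 3.2, 12.7]
opening: 0.169
grasp_force: 61.6
```

```bash
python3 -c "
from st import *
p,R=st(); T=np.array([p[0]*.9895-p[1]*.1445,p[0]*.1445+p[1]*.9895]); H=np.array([576.,119.]); print(T,np.linalg.norm(T-H))"
```

```text
t 24.9 tcp [450.9  52.3  51.8] yaw_y deg -8.26 F [-7.9  3.2 12.7] T [0.73 1.04 0.53] open 0.169 g 61.57091975212097 q6 -0.0
[438.56788046 116.86381614] 137.44872048112907
```

>>> move_arm([
  [[0,-1,0.5,0,0],[0,-2,1,0,0],[0,-3,1,0,0],[0,-4,1,0,0],[0,-5,1,0,0],[0,-5,1,0,0],[0,-5,1,0,0],[0,-5,1,0,0],[0,-5,1,0,0],[0,-5,1,0,0]],
])

```text
time_s: 25.73
eef_pos: [0.4503, 0.0489, 0.0516]
eef_rot: [-0.004, 0.757, 0.654, -0.001]
wrist_force: [-8.8, 12.2, 16.7]
opening: 0.173
grasp_force: 62.0
```

```bash
python3 - <<'E'
from st import *
from fit import *
p,R=st(); T=np.array([p[0]*.9895-p[1]*.1445,p[0]*.1445+p[1]*.9895]); print(T)
for n in ["scene","side"]:
    pp,d=camera(n); W=cloud(d,cal(n)); m=masks(pp,W)["red"]&(W[...,1]<.12)&(W[...,1]>-.1)&(W[...,2]<.06)
    q=W[m]*1000; s=np.polyfit(q[:,0],q[:,1],1); print(n,m.sum(),"bar slope",s[0],np.percentile(q,[2,98],axis=0).round())
E
```

```text
t 25.73 tcp [450.3  48.9  51.6] yaw_y deg -8.37 F [-8.8 12.2 16.7] T [ 1.84  1.43 -0.23] open 0.173 g 62.0386004447937 q6 -0.01
[438.49889686 113.41263442]
scene 145 bar slope -0.14393142838270764 [[461.  34.  40.]
 [565.  54.  47.]]
side 74 bar slope -0.15653435055900336 [[507.  30.  40.]
 [569.  46.  51.]]
```

The bar is parallel to the lip and the force has risen, so the gate is shut. Release and rise.

>>> move_arm([
  [[0.1,2,0,0,0],[0.2,3,0,0,0],[0.35,3,0,0,0],[0.5,3,0,0,0],[0.5,3,0,0,0],[0.5,3,0,-10,0],[0.5,3,0,-35,0],[0.5,3,0,-70,0],[0.5,3,0,-105,0],[0.5,3,0,-130,0]],
])

```text
time_s: 26.67
eef_pos: [0.4547, 0.0491, 0.1855]
eef_rot: [0.001, 0.757, 0.654, 0.001]
wrist_force: [1.7, 0.1, 0.8]
opening: 0.499
grasp_force: 0.0
```

>>> move_arm([
  [[0.5,10,0,-10,0],[0.5,25,0,-20,0],[0.5,45,0,-30,0],[0.5,65,0,-30,0],[0.5,75,0,-30,0],[0.5,80,0,-30,0],[0.5,80,0,-30,0],[0.5,80,0,-30,0],[0.5,80,0,-30,0],[0.5,80,0,-30,0]],
])

```text
time_s: 27.5
eef_pos: [0.4652, 0.1277, 0.2114]
eef_rot: [-0.0, 0.757, 0.654, -0.0]
wrist_force: [-0.6, 0.1, 0.9]
opening: 0.499
grasp_force: 0.0
```

```bash
python3 - <<'E'
from chk import *
chk("f"); o=[]
for n in ["wrist","scene","side"]:
    pp,d=camera(n); W=cloud(d,cal(n)); m=masks(pp,W)["red"]&(W[...,1]<.12)&(W[...,1]>-.1)&(W[...,2]<.06)
    q=W[biggest(m)]*1000; s=np.polyfit(q[:,0],q[:,1],1); print(n,m.sum(),"bar slope",s[0],np.percentile(q,[2,98],axis=0).round().tolist())
    if n=="wrist": 
        t=masks(pp,W)["tray"]; print({k:(float(v[0]),float(v[1]),int(v[2])) for k,v in edges(W[biggest(t)]*1000).items()})
    o.append(pp if n=="wrist" else cv2.resize(pp[130:370,180:500],(640,480)))
cv2.imwrite("pics/f.png",cv2.resize(np.vstack([np.hstack(o[:2]),np.hstack([o[2],o[2]*0])]),(800,600)))
E
```

```text
t 27.5 tcp [465.2 127.7 211.4] yaw_y deg -8.36 F [-0.6  0.1  0.9] T [-0.01 -0.03 -0.01] open 0.499 g 0.0 q6 0.17
scene tray n 2207 y' [-97.   94.1] z top lo/hi 38.8 38.3 tilt [-0.22 -0.13]
   edges {'x-': (11.26, 447.4), 'x+': (-0.1, 539.6), 'y-': (-7.69, -95.5), 'y+': (-0.23, 92.9)}
   vase y'x' mid [472.2  12.4 138.4] top 141.8
side tray n 792 y' [-82.2  90.4] z top lo/hi 40.8 40.2 tilt [ 0.49 -0.2 ]
expected non-empty vector for x
   vase y'x' mid [468.7  12.2 139.8] top 144.0
wrist 189 bar slope -0.1527890671951068 [[461.0, 42.0, 43.0], [502.0, 49.0, 46.0]]
{'x-': (0.07, 408.9, 20), 'x+': (-7.11, 493.5, 11), 'y-': (4.93, 37.3, 10), 'y+': (0.32, 99.1, 16)}
scene 146 bar slope -0.1470184451207631 [[463.0, 33.0, 40.0], [567.0, 54.0, 47.0]]
side 75 bar slope -0.1296166872949299 [[507.0, 30.0, 41.0], [569.0, 48.0, 49.0]]
```

View pics/f.png

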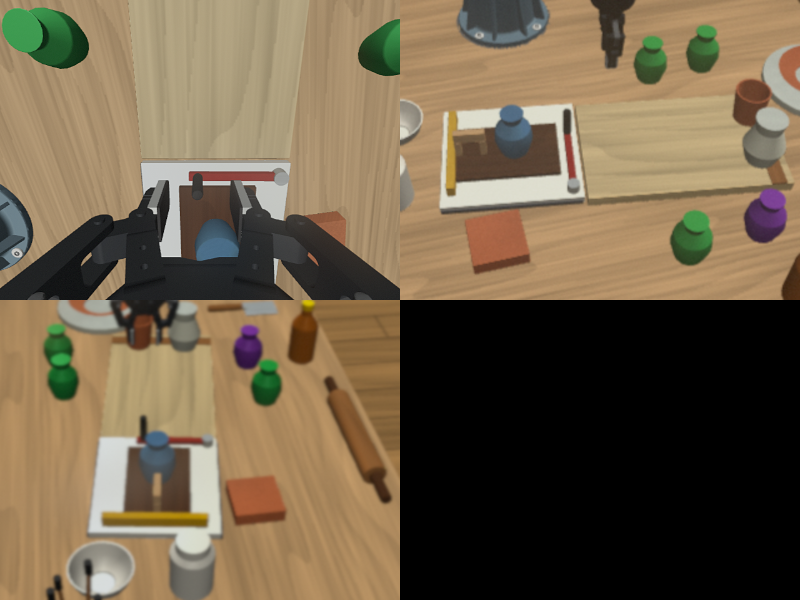

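The picture shows the tray square and home at the yellow stop (scene view, about pixel 455,150). The vase is upright, the red gate is shut across the tail, and the gripper is clear.

```bash
python3 -c "
from bench import order
print(order.hand_in())"
```

```text
the job is handed in; nothing more can be done
None
```

The job is handed in: the tray is home and square against the yellow stop, about 2 mm off the deck's centre line, with the vase upright and the red gate shut and released, at 27.5 s; in an early 4 mm test lift on the board the tray's tail may briefly have cleared it.

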